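# Unlock and turn open the bag-clip canister by its hidden finger notch

### The job

Open the round bag-clip canister for the packers: find the finger notch in the rim of its white cover (it is hard to see, so feel along the top of the rim for it), press the sprung catch inside the notch down with a fingertip, then push the cover round anticlockwise (seen from above) to its open stop, so that the catch springs up again there. Only press and push; grasp and lift nothing, and leave the things standing round it where they are.

Things in the scene. Friction and masses are not known exactly. Their poses are not given: they have to be found in the camera images.
- canister_foot (a point): Centre of the foot of the bag-clip canister, 8 mm above the bench: upright round canister, 176 mm in diameter, pale grey with a blue band, clamped in a fixed steel mounting disc and unable to move. It may stand at any rotation in the mount; this point belongs to the mount and does not turn with canister or cover
- cover_top_centre (a point): Centre of the flat top of the cover, 120 mm above the bench, on its vertical turning axis (fixed; does not turn with the cover). Cover: white disc, 200 mm across, ribbed skirt 42 mm high, small steel hub screw 3 mm proud. Its flat rim at this height spans radius 62 to 100 mm, whole but for one notch. A window between radius 20 and 56 mm shows the deck below
- notch_floor_level (a point): Point on the axis 6 mm below the rim's top: height of the notch floor, a white sprung pad. The one notch spans 34 degrees of the rim (49 mm across at radius 83 mm, 39 at 66), from radius 63 mm to the open outer edge, with upright side walls. At the start its middle lies within 57 degrees either side of the direction from the axis straight towards the robot (world -x)
- cover (a joint): Turn of the cover, rad: 0 = shut (start), grows anticlockwise seen from above, open stop 0.873 (50 degrees). Stiff, about 0.15 N m; stays where left. Locked (0.03 rad play) while the catch is up; free once the catch is pressed 6 mm or more. From about 0.12 rad on the catch is kept down by the mechanism, until at the open stop it springs up and locks
- catch (a joint): How far the sprung pad that forms the notch's floor is pressed straight down, m: 0 = up (6 mm below the rim's top), 0.008 = bottomed (14 mm below it). About 4 N to start, 8.5 N to bottom
- tie_tub_mid (a point): Centre of a small round white tub, 70 mm across, 45 mm high. Leave alone
- label_roll_mid (a point): Centre of a roll of white labels, 92 mm across, 52 mm high, standing on its end. Leave alone
- tally_counter_mid (a point): Centre of a small white tally counter lying flat, 68 x 55 x 24 mm. Leave alone
- steel_scoop_mid (a point): Centre of a steel scoop lying flat, 206 mm long along its y axis, 60 mm wide, 32 mm high. Leave alone
- probe_thermometer_mid (a point): Middle of the case of a folding probe thermometer lying flat, 232 mm long along its y axis, 32 mm wide, 20 mm high. Leave alone

How it is judged:
By the outcome, as a careful person would: the job done as asked, in the order asked, and still so for the second after the job is handed in, with the robot touching nothing.
It also fails if it takes over 56 s, if anything falls off the work surface, if the arm or the gripper's body presses on something with over 40 N, if the wrist force passes 120 N, or if a joint passes its speed limit or range.

### The arm

A 6-joint arm with a two-finger parallel gripper is mounted at the origin on a cart in front of the work surface, level with it; the furniture and walls round the work are solid. World frame = base frame: x ahead of the robot, y to its left, z up, the work surface at z = 0. Lengths are in m, angles in rad, forces in N, time in s.
With the tool pointing down it reaches from about 0.35 to 0.85 m from the base axis. Payload 8.1 kg.
Tool frame: the origin (TCP) lies between the finger pads; the fingertips stand 8 mm ahead of it and the grasp point (between the pads) lies 11 mm behind it; z points along the fingers, y is the line along which they close (so a half turn about z gives the same grasp; the last joint's range is limited). The gripper opens to 93 mm and grips with 3 to 60 N. Pads are 15 mm wide; open, the fingers measure 128 mm over their backs; the gripper's body (75 mm by 188 mm) begins 65 mm behind the grasp point.
Start: joints at [-1.328, 0.13, 1.488, -0, 1.523, -0.085], TCP at [0.193, -0.568, 0.227] pointing down, gripper open.
Joint ranges: [-2.96, 2.96], [-0.89, 2.26], [0.02, 2.5], [-1.34, 4.48], [0, 2.73], [-2.66, 2.66]. Speed limits (rad/s): [2.39, 2.39, 2.79, 3.14, 3.14, 3.14].

### API

Orientations are given as a rotation vector (axis times angle).
In Python, from rig import ctrl gives the robot as it stands. The module is installed in compiled form; this text tells all that it offers. Calls block until the motion is done:
- ctrl.move_to(position, orientation): joint-space move of the TCP to a pose.
- ctrl.servo_line(position, speed=0.15, ori=None): straight line of the TCP; ori=None keeps the orientation; speed is the mean speed in m/s.
- ctrl.move_j(angles): joint-space move.
- ctrl.release() and ctrl.close(force=None): open the fingers fully, or close them until they stop; force is the grip in N (None keeps the last).
- ctrl.sleep(seconds).
- ctrl.ik(position, orientation): joint angles nearest the present ones, or None.
- ctrl.state(): the state.
- ctrl.read_camera(name): name is "scene" or "top" or "wrist"; returns a dict with "img" (400x640x3 uint8, blue, green, red), "fx", "fy", "cx", "cy" (pixels), "k1" (the pictures are not rectified: a ray, as slopes to the right and down, at radius r is drawn at 1 + k1 r^2 times it, then the intrinsics apply), "rvec" (rotation vector, rad) and "tvec" (3), from world to camera coordinates, as OpenCV has them. Camera axes: x right, y down, z forward; pixel columns grow to the right and rows downward; lengths in m; the calibration is good to about 2 mm. A picture is of the moment at which its call begins. There is no depth.
A pose or a line that the arm cannot do raises ctrl.MotionError and nothing moves.
- ctrl.sign_off(): hands the job in; it is judged then, once.
The state is a dict: "time": time; "joint_pos": joint angles; "qvel": joint speeds; "joint_torque": joint torques, N m; "position": TCP position; "tool_rot": TCP orientation; "contact_force": force on the tool from outside, world axes, zero at the start; "torque": the same for the moment, N m; "finger_gap": finger opening in m; "gripper_force": force on a finger pad.
Only numpy, scipy, OpenCV 4.12 (cv2) and the standard library are available. Lean on these libraries where they do the work, as an engineer would, in place of code of your own. Each camera call takes 0.05 s, during which the arm holds its last target. There are 200 camera calls.

## Working session

There is one attempt and no reset: what is moved stays moved. The work goes in short steps, each a Python script; the robot and the scene stay as the last script left them, time stands still between calls to the robot, and variables do not carry over. Pictures are saved under pics/ and viewed, at most 10 in all, crops included, and the job is handed in when it is done.

```bash
mkdir -p pics
python3 - <<'E'
from rig import ctrl
import cv2,numpy as np
ims=[]
for n in("scene","top"):
    c=ctrl.read_camera(n); cv2.imwrite(f"pics/{n}0.png",c["img"])
    R=cv2.Rodrigues(np.array(c["rvec"]))[0]; print(n,c["fx"],c["cx"],c["cy"],c["k1"],-R.T@c["tvec"],R[2])
s=ctrl.state();print(s["time"],s["contact_force"],s["finger_gap"],s["tool_rot"])
E
```

```text
scene 425.64399741025534 323.5239245587925 197.3770293012383 -0.011681351072089449 [0.16441951 0.64717357 0.65477305] [ 0.34982456 -0.7413409  -0.57274467]
top 429.73159280576493 313.25275911944857 197.77011807257358 -0.07337403663345952 [ 0.44952351 -0.05090644  1.20288091] [ 0.04738153 -0.01113663 -0.99881478]
0.1 [ 0.35552191  0.13351332 -0.7720205 ] 0.09315303009248511 [-3.09788224e+00 -5.12373470e-01  2.17376996e-04]
```

View pics/scene0.png

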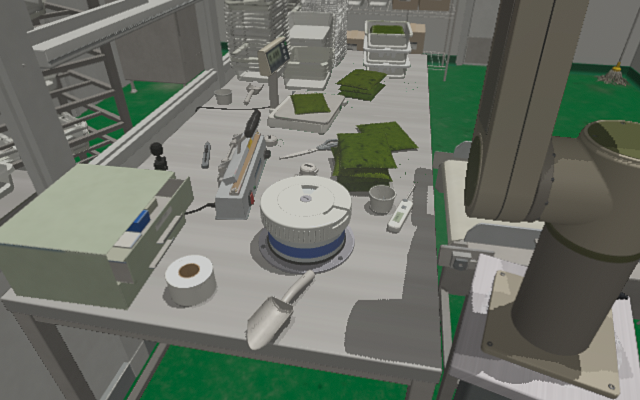

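View pics/top0.png

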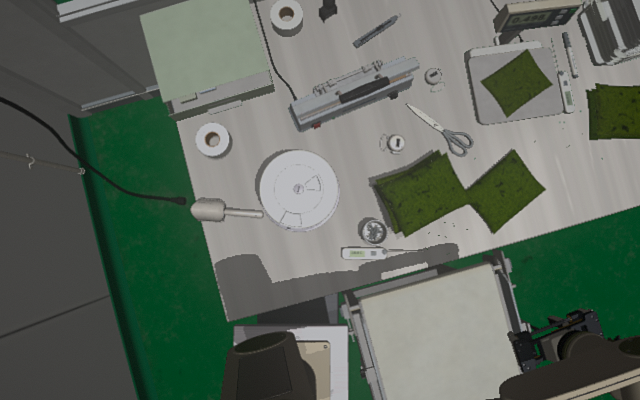

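The scene view shows the canister at about (306,215). In the top view the cover is at about (298,190), with the window at (315,183) and a faint mark at (292,220) that may be the notch. I'll measure the cover and zoom in.

```bash
cat > h.py <<'E'
from rig import ctrl
import cv2,numpy as np
def cast(c,uv,z):
    p=np.array(uv,float).reshape(-1,2); d=(p-[c["cx"],c["cy"]])/[c["fx"],c["fy"]]
    u=d.copy()
    for _ in range(20): u=d/(1+c["k1"]*(u**2).sum(1,keepdims=True))
    R=cv2.Rodrigues(np.array(c["rvec"]))[0]; o=-R.T@np.array(c["tvec"]).ravel()
    r=np.c_[u,np.ones(len(u))]@R
    return o+r*((z-o[2])/r[:,2:3])
def proj(c,P):
    R=cv2.Rodrigues(np.array(c["rvec"]))[0]; q=np.array(P,float).reshape(-1,3)@R.T+np.array(c["tvec"]).ravel()
    u=q[:,:2]/q[:,2:]; u=u*(1+c["k1"]*(u**2).sum(1,keepdims=True))
    return u*[c["fx"],c["fy"]]+[c["cx"],c["cy"]]
def rays(c,uv):
    a=cast(c,uv,0)[0];b=cast(c,uv,.3)[0]; return a,(b-a)/np.linalg.norm(b-a)
E
python3 - <<'E'
from h import *
out=[]
for n,(u0,v0,u1,v1) in(("top",(248,140,348,240)),("scene",(250,165,365,265))):
    c=ctrl.read_camera(n); g=cv2.cvtColor(c["img"],cv2.COLOR_BGR2GRAY)
    out.append(cv2.createCLAHE(3,(2,2)).apply(cv2.resize(g[v0:v1,u0:u1],(400,400),interpolation=cv2.INTER_CUBIC)))
    if n=="top": print(cast(c,[[298,190],[292,220],[315,183],[298,150],[298,231],[259,190],[339,190]],.12).round(4))
    else: print(cast(c,[[306,199],[260,208],[352,205]],.12).round(4))
cv2.imwrite("pics/crop.png",np.hstack(out))
E
```

```text
[[ 0.5206 -0.0245  0.12  ]
 [ 0.4449 -0.0094  0.12  ]
 [ 0.5383 -0.0674  0.12  ]
 [ 0.6223 -0.0244  0.12  ]
 [ 0.4173 -0.0245  0.12  ]
 [ 0.5206  0.074   0.12  ]
 [ 0.5205 -0.1281  0.12  ]]
[[ 0.5228 -0.0228  0.12  ]
 [ 0.5952  0.049   0.12  ]
 [ 0.424  -0.0459  0.12  ]]
```

View pics/crop.png

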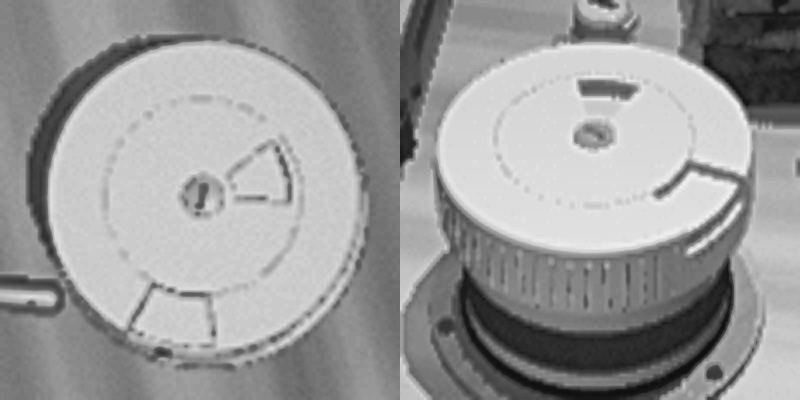

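The crops show the notch clearly: its side walls run (287,212)–(280.5,222.5) and (301,214)–(302,226) in the top image, and it is also visible in the scene view. Next I'll triangulate the hub and the notch corners.

```bash
cat > m.py <<'E'
from h import *
from scipy.spatial.transform import Rotation as Ro
t=ctrl.read_camera("top"); s=ctrl.read_camera("scene")
T=lambda x,y:(248+(x+.5)/4-.5,140+(y+.5)/4-.5); S=lambda x,y:(250+(x-400+.5)*115/400-.5,165+(y+.5)/4-.5)
def tri(a,b):
    p,d=rays(t,a);q,e=rays(s,b); k=np.linalg.lstsq(np.c_[d,-e],q-p,rcond=None)[0]
    A,B=p+k[0]*d,q+k[1]*e; return (A+B)/2,np.linalg.norm(A-B)
for n,a,b in(("hub",(203,195),(594,134)),("in1",(155,288),(690,162)),("in2",(213,295),(657,195)),("out1",(130,330),(744,183)),("out2",(215,345),(690,247))):
    P,g=tri(T(*a),S(*b)); 
    if n=="hub": C=P
    d=P-C; print(n,P.round(4),"gap",round(g,4),"r",np.hypot(*d[:2]).round(4),"ang",np.degrees(np.arctan2(d[1],d[0])).round(1), "top-only", cast(t,T(*a),.12)[0].round(4), cast(s,S(*b),.12)[0].round(4))
# IK feasibility over sweep
for off in(-40,-20,0,20,50,60):
  for half in(0,180):
    a=np.radians(168.+off); p=[C[0]+.084*np.cos(a),C[1]+.084*np.sin(a),.12]
    y=np.array([np.cos(a),np.sin(a),0]); 
    if half: y=-y
    R=np.c_[np.cross(y,[0,0,-1.]),y,[0,0,-1.]]
    q=ctrl.ik(p,Ro.from_matrix(R).as_rotvec()); print(off,half,None if q is None else np.round(q,2))
E
python3 m.py
```

```text
hub [ 0.525  -0.0253  0.12  ] gap 0.0008 r 0.0 ang 0.0 top-only [ 0.5247 -0.0254  0.12  ] [ 0.5255 -0.0252  0.12  ]
in1 [4.576e-01 4.000e-04 1.400e-01] gap 0.0176 r 0.0722 ang 159.2 top-only [0.466  0.0048 0.12  ] [ 0.4603 -0.0277  0.12  ]
in2 [ 0.4711 -0.0271  0.0944] gap 0.0203 r 0.054 ang -178.1 top-only [ 0.4616 -0.0318  0.12  ] [0.466  0.0075 0.12  ]
out1 [0.4252 0.0133 0.1462] gap 0.0312 r 0.107 ang 158.9 top-only [0.4396 0.0204 0.12  ] [ 0.4232 -0.0249  0.12  ]
out2 [ 0.4426 -0.0262  0.0689] gap 0.0293 r 0.0825 ang -179.3 top-only [ 0.4301 -0.033   0.12  ] [0.4305 0.0381 0.12  ]
-40 0 [-0.02 -0.13  1.95 -0.    1.32 -2.26]
-40 180 [-0.02 -0.13  1.95 -0.    1.32  0.89]
-20 0 [-0.07 -0.2   2.01 -0.    1.33 -2.65]
-20 180 [-0.07 -0.2   2.01 -0.    1.33  0.49]
0 0 None
0 180 [-0.13 -0.23  2.03 -0.    1.34  0.08]
20 0 None
20 180 [-0.2  -0.23  2.03 -0.    1.34 -0.34]
50 0 [-0.28 -0.16  1.98 -0.    1.33  2.2 ]
50 180 [-0.28 -0.16  1.98 -0.    1.33 -0.94]
60 0 [-0.29 -0.13  1.95 -0.    1.32  2.01]
60 180 [-0.29 -0.13  1.95 -0.    1.32 -1.13]
```

The corners I paired were swapped between the two views. Paired correctly they agree to about 4 mm. The notch middle is at 168° about the hub (0.525, -0.025) and 33° wide, which fits the text. Next I'll touch the rim beside the notch to get its height, then touch the notch floor.

```bash
cat >> h.py <<'E'
from scipy.spatial.transform import Rotation as Ro
C=np.array([.5248,-.0253]); RR=.083
def pose(deg,z,yaw=None,r=RR):
    a=np.radians(deg); w=np.radians(deg if yaw is None else yaw)
    y=-np.array([np.cos(w),np.sin(w),0]); R=np.c_[np.cross(y,[0,0,-1.]),y,[0,0,-1.]]
    return [C[0]+r*np.cos(a),C[1]+r*np.sin(a),z],Ro.from_matrix(R).as_rotvec()
def F(): return np.array(ctrl.state()["contact_force"])
def line(deg,z,v=.05,**k):
    p,o=pose(deg,z,**k); ctrl.servo_line(p,speed=v,ori=o)
def touch(deg,z0,zmin,thr=2.5,step=.001):
    line(deg,z0,.1); f0=F(); z=z0
    while z>zmin:
        z-=step; line(deg,z,.02); f=F()-f0
        if abs(f[2])>thr: break
    s=ctrl.state(); print("deg",deg,"cmd z",round(z,4),"z",s["position"].round(4),"dF",f.round(2),"t",round(s["time"],2)); return z
E
python3 - <<'E'
from h import *
ctrl.close(10)
ctrl.move_to(*pose(142,.20)); print(ctrl.state()["time"],ctrl.state()["finger_gap"])
touch(142,.133,.122)
line(142,.136,.1)
touch(168.3,.130,.117)
E
```

```text
4.075 0.0008431039961180635
deg 142 cmd z 0.128 z [0.4596 0.0258 0.1283] dF [-0.58 -1.13  3.89] t 6.14
deg 168.3 cmd z 0.122 z [ 0.4437 -0.0085  0.1223] dF [1.17 0.44 2.62] t 9.0
```

Rim touched at TCP z 0.128 and the floor at 0.122, so the 6 mm step confirms the notch. Now press the catch and push round.

```bash
cat > push.py <<'E'
from h import *
f0=np.array([0,0,0.])
def rep(d):
    s=ctrl.state(); a=np.radians(d); f=np.array(s["contact_force"]); p=s["position"]
    ft=-f[0]*np.sin(a)+f[1]*np.cos(a); act=np.degrees(np.arctan2(p[1]-C[1],p[0]-C[0]))%360
    print(round(d,1),"act",act.round(1),"z",p[2].round(4),"ft",ft.round(1),"fz",f[2].round(1),"t",round(s["time"],1)); return ft
E
python3 - <<'E'
from push import *
for z in(.119,.1165,.1145): line(168.3,z,.02); rep(168.3)
d=168.3
while d<193:
    d+=1.5; line(d,.1145,.03); ft=rep(d)
    if ft<-25: print("STOP");break
E
```

```text
168.3 act 168.3 z 0.1192 ft 0.1 fz 5.9 t 9.3
168.3 act 168.3 z 0.1169 ft 0.7 fz 7.2 t 9.6
168.3 act 168.3 z 0.115 ft -0.2 fz 7.7 t 9.8
169.8 act 169.7 z 0.1151 ft -0.4 fz 8.2 t 10.1
171.3 act 171.3 z 0.1151 ft 0.2 fz 8.8 t 10.3
172.8 act 172.8 z 0.1151 ft -0.8 fz 8.0 t 10.6
174.3 act 174.3 z 0.1151 ft 0.7 fz 8.3 t 10.8
175.8 act 175.8 z 0.1151 ft 0.3 fz 7.6 t 11.1
177.3 act 177.3 z 0.1151 ft -0.6 fz 7.4 t 11.3
178.8 act 178.8 z 0.1151 ft -0.5 fz 6.8 t 11.6
180.3 act 180.3 z 0.1151 ft -1.1 fz 8.6 t 11.8
181.8 act 181.8 z 0.1151 ft -0.7 fz 7.9 t 12.1
183.3 act 183.3 z 0.1152 ft -0.4 fz 6.9 t 12.3
184.8 act 184.9 z 0.1152 ft -0.9 fz 7.3 t 12.6
186.3 act 186.4 z 0.1152 ft -1.2 fz 8.0 t 12.8
187.8 act 187.9 z 0.1152 ft -0.5 fz 7.9 t 13.1
189.3 act 189.4 z 0.1152 ft -1.2 fz 7.9 t 13.3
190.8 act 190.9 z 0.1152 ft -0.3 fz 7.6 t 13.6
192.3 act 192.5 z 0.1152 ft -0.2 fz 8.1 t 13.8
193.8 act 194.0 z 0.1153 ft -1.0 fz 8.4 t 14.1
```

Run:
```python
from push import *
d=193.8
for _ in range(4): d+=1.5; line(d,.1145,.03)
rep(d); line(d,.119,.03); rep(d); line(d,.1235,.03); rep(d)
while d<240:
    d+=1 if d<226 else .5; line(d,.1235,.03); ft=rep(d)
    if ft<-12: print("STOP");break
```

```text
199.8 act 200.1 z 0.1153 ft -0.4 fz 8.0 t 15.1
199.8 act 199.7 z 0.1187 ft -1.3 fz 0.1 t 15.4
199.8 act 199.8 z 0.1236 ft 0.4 fz -0.6 t 15.7
200.8 act 200.8 z 0.1234 ft -0.6 fz -0.1 t 15.9
201.8 act 201.8 z 0.1235 ft -0.6 fz -0.3 t 16.2
202.8 act 202.8 z 0.1235 ft 1.0 fz -0.8 t 16.4
203.8 act 203.8 z 0.1235 ft 0.6 fz 0.3 t 16.7
204.8 act 204.8 z 0.1235 ft -0.6 fz 0.4 t 16.9
205.8 act 205.8 z 0.1235 ft 0.4 fz -0.3 t 17.2
206.8 act 206.8 z 0.1235 ft 0.2 fz -0.6 t 17.4
207.8 act 207.8 z 0.1235 ft 0.1 fz -0.4 t 17.7
208.8 act 208.7 z 0.1234 ft -0.7 fz -0.0 t 17.9
209.8 act 209.3 z 0.1233 ft -4.6 fz 2.2 t 18.2
210.8 act 210.3 z 0.1233 ft -5.6 fz 0.9 t 18.4
211.8 act 211.3 z 0.1233 ft -5.5 fz 1.8 t 18.7
212.8 act 212.3 z 0.1233 ft -5.3 fz 1.8 t 18.9
213.8 act 213.3 z 0.1233 ft -6.6 fz 2.2 t 19.2
214.8 act 214.3 z 0.1233 ft -5.7 fz 2.0 t 19.4
215.8 act 215.3 z 0.1233 ft -6.0 fz 1.9 t 19.7
216.8 act 216.3 z 0.1233 ft -4.9 fz 2.2 t 19.9
217.8 act 217.3 z 0.1233 ft -6.1 fz 2.4 t 20.2
218.8 act 218.3 z 0.1233 ft -6.3 fz 2.3 t 20.4
219.8 act 219.3 z 0.1233 ft -4.7 fz 2.7 t 20.7
220.8 act 220.3 z 0.1233 ft -5.9 fz 2.7 t 20.9
221.8 act 221.3 z 0.1233 ft -5.8 fz 1.9 t 21.2
222.8 act 222.3 z 0.1233 ft -6.1 fz 2.3 t 21.4
223.8 act 223.3 z 0.1233 ft -4.6 fz 2.1 t 21.7
224.8 act 224.4 z 0.1233 ft -4.8 fz 1.4 t 21.9
225.8 act 225.8 z 0.1235 ft -2.0 fz 0.9 t 22.2
226.8 act 226.8 z 0.1234 ft -2.7 fz -0.2 t 22.4
227.3 act 226.9 z 0.1233 ft -4.9 fz 2.6 t 22.7
227.8 act 227.1 z 0.1233 ft -8.1 fz 3.3 t 22.9
228.3 act 227.2 z 0.1233 ft -12.3 fz 6.6 t 23.2
STOP
```

The stop was reached, with the tangential force rising to 12 N at about 227°. Back off, clear the arm and look.

Run:
```python
from push import *
line(223,.1245,.05); line(223,.17,.1)
ctrl.move_to([.35,-.30,.25],pose(200,.2)[1])
print(ctrl.state()["time"])
out=[]
for n,(u0,v0,u1,v1) in(("top",(248,140,348,240)),("scene",(250,165,365,265))):
    c=ctrl.read_camera(n); g=cv2.cvtColor(c["img"],cv2.COLOR_BGR2GRAY)
    out.append(cv2.createCLAHE(3,(2,2)).apply(cv2.resize(g[v0:v1,u0:u1],(400,400),interpolation=cv2.INTER_CUBIC)))
cv2.imwrite("pics/crop2.png",np.hstack(out))
```

```text
25.1083
```

View pics/crop2.png

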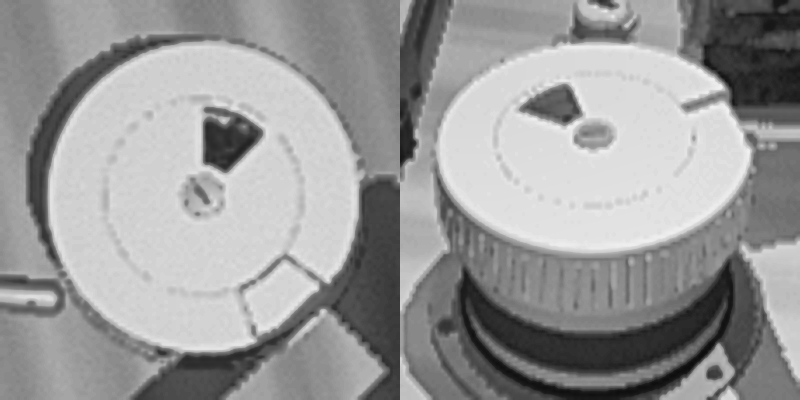

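The notch now lies about 49–50° further round and the window shows the dark contents. I'll feel the pad gently, below its 4 N preload, to confirm the catch has sprung up, and also check that the cover is locked.

Run:
```python
from push import *
ctrl.move_to(*pose(217.5,.16))
f0=F(); z=touch(217.5,.126,.1195,thr=2,step=.0005)
line(217.5,.17,.1)
```

```text
deg 217.5 cmd z 0.1215 z [ 0.459  -0.0758  0.1217] dF [-1.98  0.44  2.68] t 28.98
```

The pad is met at 0.1215, the level it had when up, so the catch is up at the open stop. I'll retreat and hand in.

Run:
```python
from h import *
line(217.5,.24,.15); ctrl.sleep(.3); print(F().round(1),ctrl.state()["time"]); print(ctrl.sign_off())
```

```text
[ 0.2  0.2 -0.2] 30.5333
the job is handed in; nothing more can be done
None
```

The cover is turned anticlockwise to its open stop, the catch felt up again there when I touched it, and I handed the job in at 30.5 s with the robot clear of everything.

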